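# Set up the chip guard on its kickstand and hold it upright

## Robot

A 6-joint arm with a two-finger parallel gripper is mounted at the origin on the work surface. World frame = base frame: x ahead of the robot, y to its left, z up, the work surface at z = 0. Lengths are in m, angles in rad, forces in N, time in s.
With the tool pointing down it reaches from about 0.3 to 0.875 m from the base axis. Payload 6.4 kg.
Tool frame: the origin (TCP) lies on the centre line of the jaws, within the pads' length; the fingertips stand 25 mm ahead of it and the grasp point (between the pads) lies 6 mm ahead of it; z points along the fingers, y is the line along which they close (so a half turn about z gives the same grasp; the last joint's range is limited). The gripper opens to 85 mm and grips with 20 to 120 N. Pads are 22 mm wide; open, the fingers measure 114 mm over their backs; the gripper's body (76 mm by 85 mm) begins 54 mm behind the grasp point. The pads swing forward as they close: fully open they stand 13 mm farther back than shut.
Start: joints at [-0.206, 0.181, 1.607, -0, 1.354, -0.206], TCP at [0.575, 0, 0.256] pointing down, gripper open.
Joint ranges: [-2.99, 2.99], [-0.89, 2.07], [0.3, 2.58], [-1.14, 4.28], [0, 2.63], [-3.12, 3.12]. Speed limits (rad/s): [2.57, 2.57, 3.01, 3.14, 3.14, 3.14].

## Interface

Orientations are given as a unit quaternion [w, x, y, z].
In Python, from bench import get_obs, camera, hand_in, spot_in gives the robot as it stands.
- The arm moves only by the shell command python3 -m jog 'ROWS'. ROWS is JSON, one flat list of numbers, 7 for each row, row after row: the shift along the tool's x, y, z in m, then the turn, a rotation vector about the tool's x, y, z in rad, then the closure, from 0 (fully open) to 1 (shut). A call has 1 to 20 rows; each row is the pose to reach, as a shift and turn from the pose commanded when the call began, along the tool's axes at that moment; what a row does not reach only later rows make up. A row lasts 1/8 s, in which the tool goes at most 62.5 mm and 10.7 degrees, less where a joint would pass 70% of its speed; a pose out of reach is approached as far as the arm can. A call with a gripper value outside its range is refused whole. The fingers move at their own pace and stop on an object; the grip force is fixed at half the most. Time passes only in rows, so rows that repeat a pose let the fingers close. It gives the time, the measured TCP pose, the force, the opening and the grip force at its end, in the units of the state.
- get_obs(): the state, without advancing time (a new reading comes with each control period).
- camera(name): name is "scene" or "side" or "wrist"; returns a dict with "frame" (384x512x3 uint8, red, green, blue), "mtx" (3x3 intrinsics, pixels), "extrinsics" (4x4, takes a point from camera to world coordinates). Camera axes: x right, y up, looking along -z (the intrinsics and any distortion apply to the point x, -y, -z); pixel columns grow to the right and rows downward; lengths in m; the calibration is good to about 2 mm. A picture is of the moment at which its call begins. There is no depth.
- hand_in(): hands the job in; it is judged then, once.
Trained networks look in a picture, given as the dict that the camera call returned (one of the last four; its "shot" number tells which), for a name from the list of things; names that differ only in an ending like _2 or _b are one class to them, and where a whole thing is asked for, a point or a joint stands for the part that bears it (a point fixed in the world has none). Each returns a list of dicts, best first, with "confidence" (0 to 1); they miss things now and then, are a little off and sometimes report something else, mostly with a low value. They report only what shows in the picture. A call takes as long as a camera call.
- spot_in(picture, name): "xyz" ([x, y, z] in m, in world coordinates, good to about 4 mm: the middle of the surface that is visible of it).
The state is a dict: "time_s": time; "q": joint angles; "dq": joint speeds; "joint_efforts": joint torques, N m; "eef_pos": TCP position; "eef_rot": TCP orientation; "wrist_force": force on the tool from outside, world axes, zero at the start; "torque": the same for the moment, N m; "opening": opening from 0.0 (shut) to 1.0 (fully open); "grasp_force": force on a finger pad.
Only numpy, scipy, OpenCV 4.12 (cv2) and the standard library are available. Lean on these libraries where they do the work, as an engineer would, in place of code of your own. Each camera call takes 0.05 s, during which the arm holds its last target. There are 200 camera calls.

## Task

The clear chip guard beside the lathe is leaning back on its base plate with its kickstand parked up. With the guard still leaning back, flip the kickstand over its top centre so that it swings right down, then bring the guard upright, so that the kickstand's foot stands on the base plate, without tipping it past upright. A return spring pulls the guard back, so finish while still holding it upright with the gripper, without letting go, and leave the other things on the bench where they are.

Things in the scene. Friction and masses are not known exactly. Their poses are not given: they have to be found in the camera images.
- stand: Fixed dark steel base plate of the guard, 230 mm (its x) by 240 mm (its y), 12 mm thick; origin at the centre of its underside on the bench, z up. The guard's hinge axis runs along its x axis, 30 mm above the origin, between two small lugs at x = +-106 mm.
- guard: Chip guard: rectangular frame of round aluminium tube, 196 mm wide (x), 238 mm high (z), 0.7 kg, clear 4 mm sheet 15 to 165 mm above the hinge. Origin: middle of the hinge, x along it; upright = axes of the stand. Starts leaning 0.42 rad to the stand's -y on a stop; swings to +y, past upright if the kickstand is not under it. Spring pulls it back, 3 N at the top bar when upright: let go, it falls.
- guard_top (a point): Middle of the guard's top bar, a round tube 16 mm in diameter, 180 mm long, along the guard's x axis, 230 mm from the hinge axis; free to be grasped from above (some 55 mm of open space below it).
- kickstand (a joint): Kickstand angle, rad: 0 = parked on a stop, pointing up but 40 degrees past vertical towards the guard's +x; 0.70 = straight up (top centre); 3.84 = fully down, other stop. Grows as the leg swings from +x over the top to -x and down. Moved by its weight alone, with little friction: past top centre it falls fully down by itself within 2 s, short of it it falls back.
- kick_hub (a point): Pivot of the kickstand on its hub, at guard coordinates (-20, 65, 125) mm, on the stub that sticks out of the guard's +y side; pivot axis along the guard's y; the hub is a steel drum 28 mm in diameter, 16 mm thick.
- kick_foot (a point): Centre of the sole of the foot, 143 mm from the pivot. The leg is a steel rod 12 mm in diameter in the plane 65 mm to the +y side of the guard's plane; foot: rubber disc 28 mm in diameter, 14 mm long; in all 0.18 kg. With the leg down and the guard upright the sole meets the base plate and stops the guard going past upright.
- oiler_center (a point): Bystander: grey plastic oil bottle, 54 mm in diameter, 130 mm high, standing; point at half height.
- spanner: Bystander: flat spanner 170 mm long lying on the bench; origin at its middle underneath, x along it.
- nutbox: Bystander: small open steel box, 90 x 70 x 35 mm; origin at the centre of its underside.

How it is judged:
On the way, in this order (a step that is already met when the one before it is completed fails the run):
1. the kickstand is fully down (within 0.25 rad of its stop) while the guard still leans back by more than 0.25 rad (value of joint kickstand above 3.59 rad and angle between guard's own z axis and vertical above 0.25 rad), for 0.2 s.
2. the guard is upright, within 0.07 rad, with the kickstand down (value of joint kickstand above 3.59 rad and angle between guard's own z axis and vertical below 0.07 rad), for 0.2 s.
At the end, for the whole second after the job is handed in: The gripper's fingers are still holding the guard (contact force above 1 N) and it stays still and upright within 0.07 rad, its top bar more than 0.25 m above the bench, with the kickstand fully down within 0.25 rad of its stop (all of step 2 and angular speed of guard below 0.1 rad/s and contact force between the fingers and guard above 1 N and z of guard_top in the frame of stand above 0.25 m); the arm keeps its last pose, push and grip.
It fails at once if the guard is tipped past upright by more than about 0.13 rad (y of guard_top in the frame of stand above 0.03 m).
It fails at once if a bystander is moved by more than 40 mm (distance of any of oiler_center, spanner, nutbox from where it was at the start of the episode above 0.04 m).
It also fails if it takes over 48 s, if anything falls off the work surface, if the arm or the gripper's body presses on something with over 40 N, if the wrist force passes 120 N, or if a joint passes its speed limit or range.

## Working session

There is one attempt and no reset: what is moved stays moved. The work goes in short steps, Python scripts to look and compute and a shell command to move; the robot and the scene stay as the last step left them, time stands still between calls to the robot, and variables do not carry over. Pictures are saved under pics/ and viewed, at most 12 in all, crops included, and the job is handed in when it is done.

```bash
mkdir -p pics
python3 - <<'E'
from bench import *
import cv2,numpy as np
o=get_obs();print(o["time_s"],o["eef_pos"],o["eef_rot"],o["opening"])
ims=[]
for c in("scene","side"):
    p=camera(c);ims.append(p["frame"])
    for n in("stand","guard","guard_top","kick_hub","kick_foot","kickstand","oiler_center","spanner","nutbox"):
        r=spot_in(p,n);print(c,n,[(np.round(d["xyz"],3).tolist(),round(d["confidence"],2)) for d in r[:2]])
    cv2.imwrite(f"pics/{c}1.png",p["frame"][:,:,::-1])
E
```

```text
0.0 [5.74516280e-01 1.47725006e-04 2.55390680e-01] [-7.29494102e-04  7.07089531e-01  7.07123505e-01 -4.59238832e-04] 0.9999958511962672
scene stand [([0.55, -0.082, 0.013], 0.88), ([0.476, 0.138, 0.09], 0.74)]
scene guard [([0.584, -0.11, 0.245], 0.66), ([0.599, -0.06, 0.264], 0.41)]
scene guard_top [([0.586, -0.107, 0.248], 0.92)]
scene kick_hub [([0.598, -0.058, 0.265], 0.63)]
scene kick_foot [([0.6, -0.066, 0.266], 0.67)]
scene kickstand [([0.596, -0.066, 0.267], 0.57)]
scene oiler_center [([0.474, 0.136, 0.091], 0.77)]
scene spanner [([0.619, -0.309, 0.012], 0.93)]
scene nutbox [([0.741, 0.043, -0.0], 0.93)]
side stand [([0.527, -0.06, 0.046], 0.57)]
side guard [([0.541, -0.088, 0.119], 0.93)]
side guard_top [([0.54, -0.083, 0.122], 0.57)]
side kick_hub [([0.53, -0.054, 0.196], 0.55)]
side kick_foot [([0.524, -0.057, 0.199], 0.66)]
side kickstand [([0.526, -0.053, 0.196], 0.53)]
side oiler_center [([0.466, 0.156, 0.077], 0.88)]
side spanner []
side nutbox [([0.74, 0.033, 0.016], 0.83), ([0.534, -0.081, 0.125], 0.16)]
```

View pics/scene1.png

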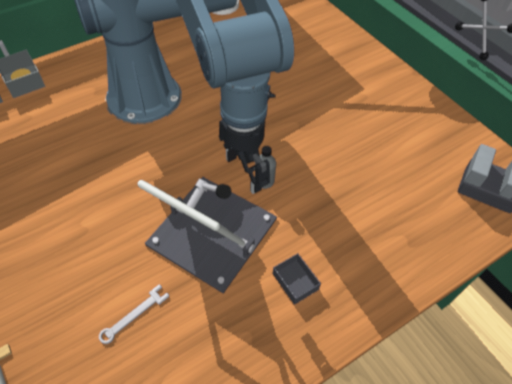

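View pics/side1.png

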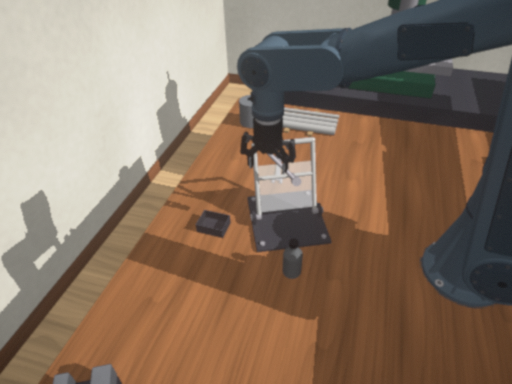

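Scene view: plate corners near (148,243), (206,179), (275,216), (222,286), top bar from (142,184) to (247,242), foot at (224,191). Side view: guard from the front, the foot (dark) hidden near the gripper at about (280,155).

```bash
cat > h.py <<'E'
import numpy as np, cv2
def project(p,X):
    X=np.atleast_2d(X);T=np.linalg.inv(p["extrinsics"]);c=X@T[:3,:3].T+T[:3,3]
    c=c*[1,-1,-1];u=c@np.array(p["mtx"]).T;return u[:,:2]/u[:,2:]
def onplane(p,uv,z):
    uv=np.atleast_2d(uv);d=np.c_[uv,np.ones(len(uv))]@np.linalg.inv(p["mtx"]).T
    d=d*[1,-1,-1]@np.array(p["extrinsics"])[:3,:3].T;o=np.array(p["extrinsics"])[:3,3]
    return o+d*((z-o[2])/d[:,2])[:,None]
E
python3 - <<'E'
from bench import *
from h import *
p=camera("scene");s=camera("side")
print([k for k in p], np.round(p["extrinsics"],3)[:3,3],np.round(s["extrinsics"],3)[:3,3])
q=onplane(p,[(148,243),(206,179),(275,216),(222,286)],.012);print(q.round(3));
print(q.mean(0)); print(np.linalg.norm(q-np.roll(q,-1,0),axis=1))
print(onplane(p,[(142,184),(247,242)],.03+.23*np.cos(.42)))
a=cv2.resize(p["frame"][150:300,120:300],None,fx=4,fy=4,interpolation=3)[:,:,::-1]
cv2.imwrite("pics/c1.png",a)
b=cv2.resize(s["frame"][120:260,220:350],None,fx=4,fy=4,interpolation=3)[:,:,::-1]
cv2.imwrite("pics/c2.png",b)
E
```

```text
['frame', 'mtx', 'extrinsics', 'shot'] [ 1.044 -0.295  0.968] [0.355 0.79  0.893]
[[ 0.48  -0.208  0.012]
 [ 0.386  0.004  0.012]
 [ 0.577  0.094  0.012]
 [ 0.668 -0.113  0.012]]
[ 0.52789733 -0.05576707  0.012     ]
[0.23139846 0.21137596 0.22604622 0.21097724]
[[ 0.4865589  -0.18128208  0.24001046]
 [ 0.70796704 -0.0740328   0.24001046]]
```

View pics/c1.png

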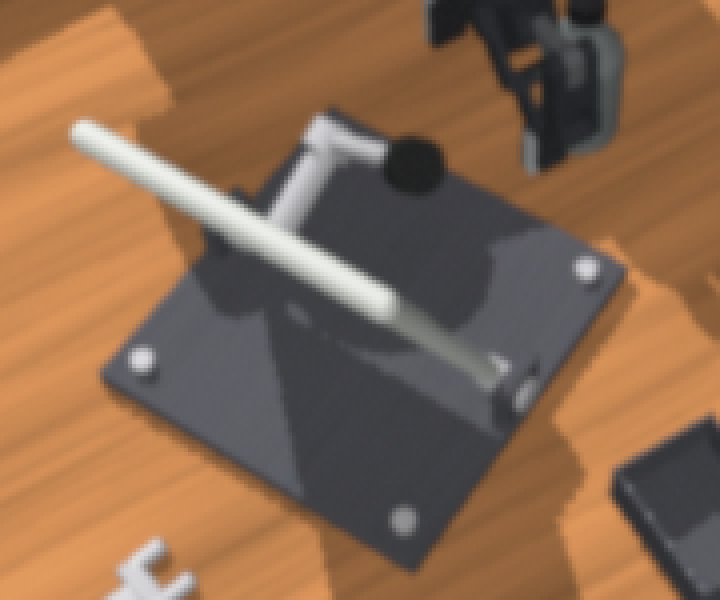

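View pics/c2.png

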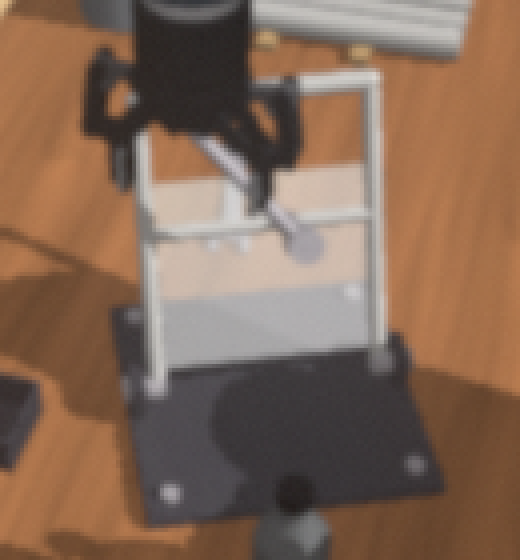

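```bash
cat >> h.py <<'E'
def stand_fit(p,s):
    from scipy.optimize import least_squares
    sc=np.array([(102,378),(330,110),(625,268),(415,572)])/4+[120,150]
    sd=np.array([(110,308),(443,490),(150,525)])/4+[220,120]
    L=np.array([(-115,-120),(-115,120),(115,120),(115,-120)])/1000
    def W(v,P):
        c,n=np.cos(v[2]),np.sin(v[2]);P=np.atleast_2d(P)
        return P@np.array([[c,n,0],[-n,c,0],[0,0,1]])+[v[0],v[1],0]
    C=np.c_[L,np.full(4,.012)]
    # side view corners: far-left=(+x,-y), near-right=(-x,+y), near-left=(+x,+y)
    f=lambda v:np.r_[(project(p,W(v,C))-sc).ravel(),(project(s,W(v,C[[3,1,2]]))-sd).ravel()]
    r=least_squares(f,[.53,-.055,.43],loss="soft_l1");return r,W
E
python3 - <<'E'
from bench import *
from h import *
p=camera("scene");s=camera("side")
r,W=stand_fit(p,s);v=r.x;print(v,r.fun.round(1))
np.save("v.npy",v)
S={"top":(0,-.0938,.240),"topL":(-.09,-.0938,.240),"hub":(-.02,.0084,.1706),"foot":(.072,-.0363,.2707),"footTC":(-.02,-.05,.301),"approach":(.125,-.043,.283),"pushend":(-.03,-.043,.283)}
for k in S:
    w=W(v,S[k]);print(k,w.round(3),project(p,w).round(0),project(s,w).round(0))
e=get_obs()["eef_pos"];print("tcp in stand",W([0,0,-v[2]],np.array(e)-[v[0],v[1],0]))
E
```

```text
[ 0.52921031 -0.05871627  0.44542289] [-1.4 -0.5 -0.1 -1.   1.4 -0.9  0.3 -0.3 -1.5 -1.   0.3 -2.3 -1.3 -1.6]
top [[ 0.57  -0.143  0.24 ]] [[178. 205.]] [[282. 142.]]
topL [[ 0.488 -0.182  0.24 ]] [[142. 185.]] [[311. 139.]]
hub [[ 0.508 -0.06   0.171]] [[203. 186.]] [[295. 180.]]
foot [[ 0.61  -0.06   0.271]] [[225. 192.]] [[262. 147.]]
footTC [[ 0.533 -0.112  0.301]] [[180. 166.]] [[293. 132.]]
approach [[ 0.661 -0.044  0.283]] [[247. 203.]] [[243. 144.]]
pushend [[ 0.521 -0.11   0.283]] [[179. 167.]] [[297. 138.]]
tcp in stand [[0.06663604 0.03327313 0.25628928]]
```

```bash
python3 -m jog '[0,0,-0.05,0,0,0,1, 0,0,-0.1,0,0,0.18,1, -0.015,0.03,-0.1,0,0,0.36,1, -0.03,0.06,-0.1,0,0,0.54,1, -0.044,0.0865,-0.1,0,0,0.72,1, -0.044,0.0865,-0.1,0,0,0.9,1, -0.044,0.0865,-0.1,0,0,1.08,1, -0.044,0.0865,-0.07,0,0,1.126,1, -0.044,0.0865,-0.028,0,0,1.126,1, -0.044,0.0865,-0.028,0,0,1.126,1]'
python3 - <<'E'
from bench import *
import cv2,numpy as np
from h import *
from scipy.spatial.transform import Rotation as R
o=get_obs();print(o["opening"],np.array(o["wrist_force"]).round(1),R.from_quat(np.array(o["eef_rot"])[[1,2,3,0]]).as_matrix().round(3))
a=[cv2.resize(camera(c)["frame"][y:y+160,x:x+160],(400,400),interpolation=3) for c,y,x in(("scene",100,130),("side",80,200))]
cv2.imwrite("pics/d.png",np.hstack(a)[:,:,::-1])
E
```

```text
time_s: 2.45
eef_pos: [0.6594, -0.0435, 0.28]
eef_rot: [-0.002, 0.975, 0.221, -0.004]
wrist_force: [0.7, 0.9, 0.0]
opening: 0.001
grasp_force: 0.0
0.0005033954498642198 [0.7 0.9 0. ] [[ 0.903  0.43  -0.008]
 [ 0.43  -0.903  0.002]
 [-0.006 -0.005 -1.   ]]
```

View pics/d.png

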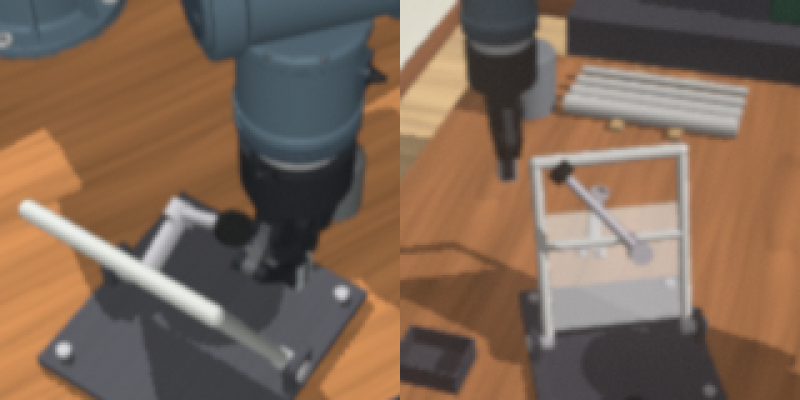

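The closed fingers are just to the foot's +x side (foot at crop (235,228) left, (562,172) right). Next I push along tool -x.

```bash
python3 -m jog '[-0.02,0,0,0,0,0,1,-0.035,0,0,0,0,0,1,-0.047,0,0,0,0,0,1,-0.059,0,0,0,0,0,1,-0.071,0,0,0,0,0,1,-0.083,0,0,0,0,0,1,-0.095,0,0,0,0,0,1,-0.107,0,0,0,0,0,1,-0.119,0,0,0,0,0,1,-0.131,0,0,0,0,0,1,-0.143,0,0,0,0,0,1,-0.153,0,0,0,0,0,1,-0.153,0,0,0,0,0,1,-0.14,0,0,0,0,0,1,-0.13,0,0,0,0,0,1,-0.12,0,0,0,0,0,0,-0.12,0,0,0,0,0,0]'
python3 - <<'E'
from bench import *
import cv2,numpy as np
a=[cv2.resize(camera(c)["frame"][y:y+160,x:x+160],(400,400),interpolation=3) for c,y,x in(("scene",100,130),("side",80,200))]
cv2.imwrite("pics/e.png",np.hstack(a)[:,:,::-1])
E
```

```text
time_s: 4.68
eef_pos: [0.5755, -0.1032, 0.3174]
eef_rot: [0.021, 0.975, 0.22, 0.034]
wrist_force: [31.1, -4.4, 92.1]
opening: 0.417
grasp_force: 47.7
```

View pics/e.png

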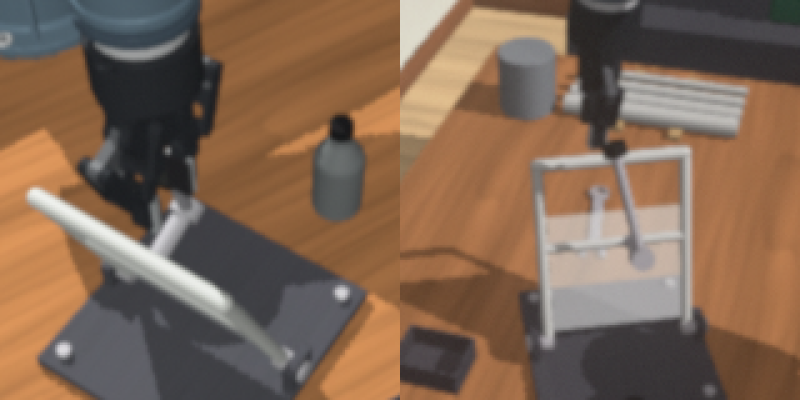

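The foot is under or between the fingers and the leg is still short of top centre. The upward force is high, so I back up first.

```bash
python3 -m jog '[0,0,-0.02,0,0,0,0,0,0,-0.045,0,0,0,0,0,0,-0.07,0,0,0,0]'
python3 - <<'E'
from bench import *
import cv2,numpy as np
from h import *
from scipy.spatial.transform import Rotation as R
v=np.load("v.npy");e=get_obs()["eef_pos"];print(R.from_euler("z",-v[2]).apply(np.array(e)-[v[0],v[1],0]).round(3))
p=[camera(c) for c in("scene","side","wrist")]
for q in p[:2]: print([(n,[(np.round(d["xyz"],3).tolist(),round(d["confidence"],2)) for d in spot_in(q,n)[:1]]) for n in("kick_foot","guard_top")])
b=[(p[0],100,130),(p[1],80,200)]
a=[cv2.resize(q["frame"][y:y+160,x:x+160],(400,400),interpolation=3) for q,y,x in b]
cv2.imwrite("pics/f.png",np.vstack([np.hstack(a),np.hstack([cv2.resize(p[2]["frame"],(266,200)),np.zeros((200,534,3),np.uint8)])])[:,:,::-1])
E
```

```text
time_s: 5.15
eef_pos: [0.5531, -0.0958, 0.3567]
eef_rot: [0.001, 0.975, 0.22, 0.001]
wrist_force: [0.6, 0.5, -0.2]
opening: 0.999
grasp_force: 0.0
[ 0.006 -0.044  0.357]
[('kick_foot', [([0.545, -0.096, 0.296], 0.71)]), ('guard_top', [([0.552, -0.111, 0.248], 0.87)])]
[('kick_foot', [([0.524, -0.081, 0.236], 0.87)]), ('guard_top', [([0.542, -0.087, 0.134], 0.94)])]
```

View pics/f.png

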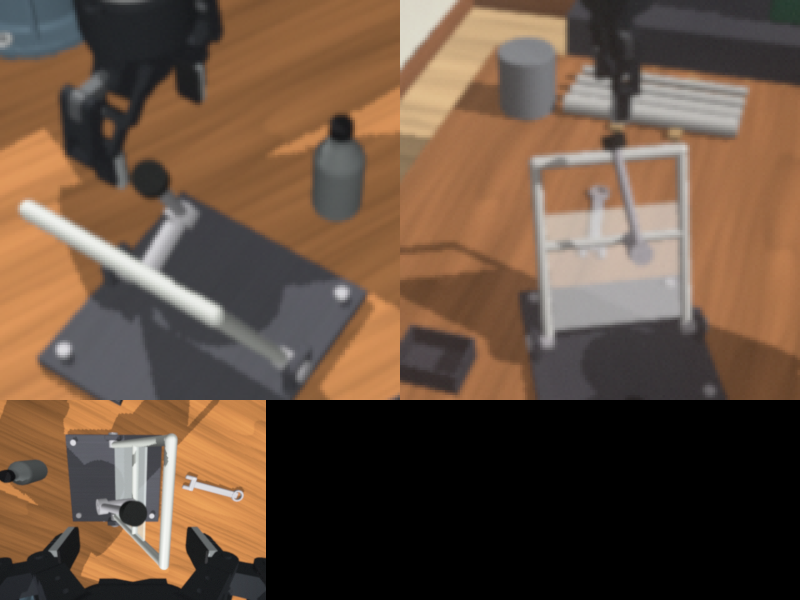

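The foot is free again and about 13° short of top centre (side crop foot (613,140), hub (640,253)); the guard hasn't moved. The fingertip most likely rode up over the tilted sole. Retry with the tool tilted 25° and the tip lower.

```bash
python3 -m jog '[0.04,-0.009,0,0,0,0,1,0.09,-0.009,0,0,-0.15,0,1,0.13,-0.009,0,0,-0.3,0,1,0.135,-0.009,0.02,0,-0.436,0,1,0.132,-0.009,0.06,0,-0.436,0,1,0.13,-0.009,0.094,0,-0.436,0,1,0.13,-0.009,0.094,0,-0.436,0,1,0.13,-0.009,0.094,0,-0.436,0,1,0.13,-0.009,0.094,0,-0.436,0,1,0.13,-0.009,0.094,0,-0.436,0,1]'
cat > st.py <<'E'
from bench import *
import cv2,numpy as np,sys
from h import *
from scipy.spatial.transform import Rotation as R
def go(fn=None):
    v=np.load("v.npy");o=get_obs();Z=R.from_euler("z",-v[2])
    T=R.from_quat(np.array(o["eef_rot"])[[1,2,3,0]]).as_matrix();t=Z.apply(T.T).T
    e=Z.apply(np.array(o["eef_pos"])-[v[0],v[1],0])
    print("tcp",e.round(3),"tip",(e+.025*t[:,2]).round(3),"axes",t.round(2).tolist(),"F",np.round(o["wrist_force"],1),"open",round(o["opening"],3),"gf",round(o["grasp_force"],1),o["time_s"])
    if fn:
        a=[cv2.resize(camera(c)["frame"][y:y+160,x:x+160],(400,400),interpolation=3) for c,y,x in(("scene",100,130),("side",80,200))]
        cv2.imwrite(fn,np.hstack(a)[:,:,::-1])
go(sys.argv[1] if len(sys.argv)>1 else None)
E
python3 st.py pics/g.png
```

```text
time_s: 6.75
eef_pos: [0.6672, -0.0317, 0.2621]
eef_rot: [0.048, 0.953, 0.215, -0.21]
wrist_force: [0.1, 0.2, -0.7]
opening: -0.002
grasp_force: 0.0
tcp [ 0.136 -0.035  0.262] tip [ 0.126 -0.035  0.239] axes [[0.91, -0.0, -0.42], [-0.0, -1.0, -0.0], [-0.42, 0.0, -0.91]] F [ 0.1  0.2 -0.7] open -0.002 gf 0.0 6.75
```

View pics/g.png

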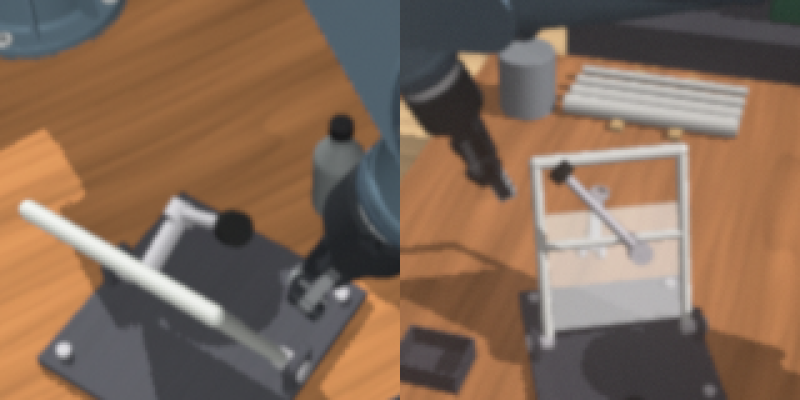

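Leg is parked again, foot at side crop (562,172); the finger waits to its +x side. Pushing in two stages.

```bash
python3 -m jog '[-0.0135,0,0.0063,0,0,0,1,-0.027,0,0.0126,0,0,0,1,-0.0365,0.001,0.016,0,0,0,1,-0.046,0.002,0.019,0,0,0,1,-0.056,0.003,0.0225,0,0,0,1,-0.066,0.004,0.024,0,0,0,1,-0.077,0.006,0.0255,0,0,0,1,-0.087,0.007,0.027,0,0,0,1]';python3 st.py pics/i.png
```

```text
time_s: 7.85
eef_pos: [0.5877, -0.0772, 0.2729]
eef_rot: [0.048, 0.952, 0.215, -0.211]
wrist_force: [0.7, -1.1, 0.2]
opening: -0.004
grasp_force: 0.2
tcp [ 0.045 -0.042  0.273] tip [ 0.034 -0.042  0.25 ] axes [[0.91, -0.0, -0.42], [-0.0, -1.0, 0.0], [-0.42, 0.0, -0.91]] F [ 0.7 -1.1  0.2] open -0.004 gf 0.2 7.85
```

View pics/i.png

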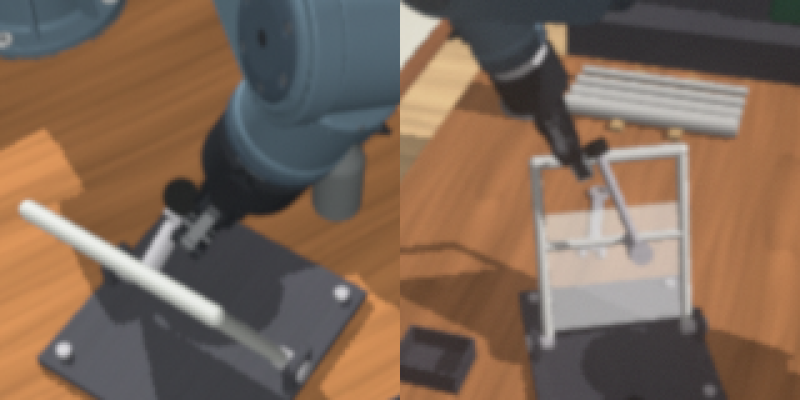

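The finger is pushing the foot properly (contact at side crop (593,155)) with almost no force. Continue past top centre.

```bash
python3 -m jog '[-0.01,0.001,0.002,0,0,0,1,-0.02,0.002,0.003,0,0,0,1,-0.03,0.004,0.005,0,0,0,1,-0.045,0.005,0.009,0,0,0,1,-0.06,0.006,0.013,0,0,0,1,-0.07,0.006,0.018,0,0,0,1,-0.08,0.006,0.023,0,0,0,1,-0.08,0.006,0.023,0,0,0,1,-0.07,0.006,0.01,0,0,0,1]';python3 st.py pics/j.png
```

```text
time_s: 9.07
eef_pos: [0.5292, -0.1113, 0.2927]
eef_rot: [0.047, 0.952, 0.215, -0.211]
wrist_force: [-0.1, 0.4, 0.7]
opening: -0.0
grasp_force: 0.0
tcp [-0.023 -0.047  0.293] tip [-0.033 -0.047  0.27 ] axes [[0.91, -0.0, -0.42], [-0.0, -1.0, 0.0], [-0.42, -0.0, -0.91]] F [-0.1  0.4  0.7] open -0.0 gf 0.0 9.075
```

View pics/j.png

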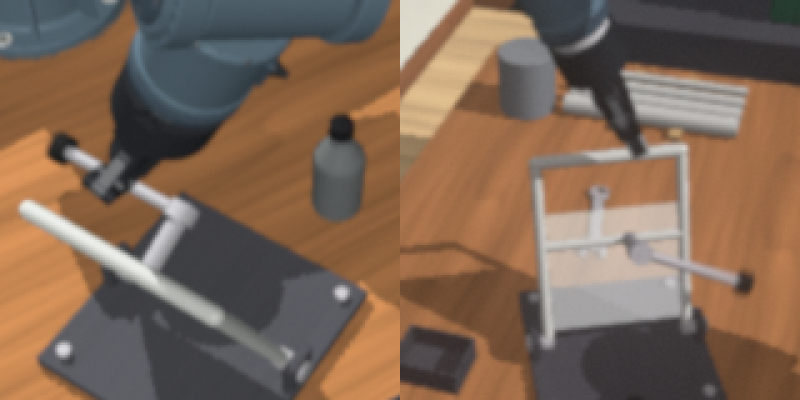

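Leg is over and falling (side crop foot at (740,282)). Now move above the top bar with the tool vertical and open.

```bash
python3 -m jog '[-0.025,0,-0.055,0,0,0,1,-0.02,0.02,-0.055,0,0.18,0,0,0,0.04,-0.05,0,0.36,0,0,0.005,0.047,-0.043,0,0.436,0,0,0.005,0.047,-0.043,0,0.436,0,0,0.005,0.047,-0.043,0,0.436,0,0]';python3 st.py
```

```text
time_s: 9.93
eef_pos: [0.5703, -0.1437, 0.33]
eef_rot: [0.0, 0.975, 0.221, -0.001]
wrist_force: [-0.2, -0.5, -0.2]
opening: 0.997
grasp_force: 0.0
tcp [ 0.    -0.094  0.33 ] tip [ 0.    -0.094  0.305] axes [[1.0, -0.0, -0.0], [-0.0, -1.0, 0.0], [-0.0, -0.0, -1.0]] F [-0.2 -0.5 -0.2] open 0.997 gf 0.0 9.925
```

```bash
python3 -m jog '[0,0,0.03,0,0,0,0,0,0,0.06,0,0,0,0,0,0,0.08,0,0,0,0,0,0,0.088,0,0,0,0,0,0,0.088,0,0,0,0.5,0,0,0.088,0,0,0,0.8,0,0,0.088,0,0,0,1,0,0,0.088,0,0,0,1,0,0,0.088,0,0,0,1]';python3 st.py pics/k.png
```

```text
time_s: 11.05
eef_pos: [0.5704, -0.1433, 0.2426]
eef_rot: [-0.0, 0.975, 0.221, 0.0]
wrist_force: [-3.3, 4.2, 5.1]
opening: 0.165
grasp_force: 58.4
tcp [ 0.001 -0.094  0.243] tip [ 0.001 -0.094  0.218] axes [[1.0, -0.0, 0.0], [-0.0, -1.0, 0.0], [0.0, -0.0, -1.0]] F [-3.3  4.2  5.1] open 0.165 gf 58.4 11.05
```

View pics/k.png

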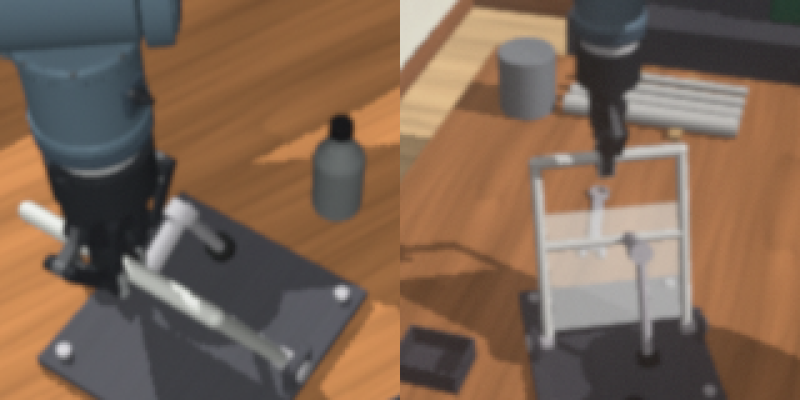

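Leg is straight down (foot at side crop (648,357)) and the bar is gripped. Swing the guard up along its arc.

```bash
python3 -m jog '[0,-0.007,-0.003,-0.035,0,0,1,0,-0.0149,-0.006,-0.07,0,0,1,0,-0.0225,-0.0085,-0.105,0,0,1,0,-0.0302,-0.011,-0.14,0,0,1,0,-0.038,-0.013,-0.175,0,0,1,0,-0.0458,-0.0149,-0.21,0,0,1,0,-0.0537,-0.0164,-0.245,0,0,1,0,-0.0617,-0.0177,-0.28,0,0,1,0,-0.0697,-0.0187,-0.315,0,0,1,0,-0.0777,-0.0194,-0.35,0,0,1,0,-0.0777,-0.0194,-0.35,0,0,1]';python3 st.py
```

```text
time_s: 12.52
eef_pos: [0.5372, -0.0727, 0.2623]
eef_rot: [0.171, 0.96, 0.218, 0.04]
wrist_force: [4.8, -0.2, 3.7]
opening: 0.17
grasp_force: 59.4
tcp [ 0.001 -0.016  0.262] tip [ 0.001 -0.025  0.239] axes [[1.0, 0.0, 0.0], [0.0, -0.94, -0.35], [0.0, 0.35, -0.94]] F [ 4.8 -0.2  3.7] open 0.17 gf 59.4 12.525
```

```bash
python3 -m jog '[0,-0.004,-0.0016,-0.02,0,0,1,0,-0.008,-0.0032,-0.036,0,0,1,0,-0.0115,-0.0047,-0.053,0,0,1,0,-0.014,-0.0058,-0.065,0,0,1,0,-0.014,-0.0058,-0.065,0,0,1,0,-0.014,-0.0058,-0.065,0,0,1]';python3 st.py pics/l.png
```

```text
time_s: 13.28
eef_pos: [0.5313, -0.0601, 0.2628]
eef_rot: [0.201, 0.954, 0.216, 0.047]
wrist_force: [6.2, 0.1, 3.5]
opening: 0.168
grasp_force: 59.6
tcp [ 0.001 -0.002  0.263] tip [ 0.001 -0.012  0.24 ] axes [[1.0, -0.0, 0.0], [0.0, -0.91, -0.4], [0.0, 0.4, -0.91]] F [6.2 0.1 3.5] open 0.168 gf 59.6 13.275
```

View pics/l.png

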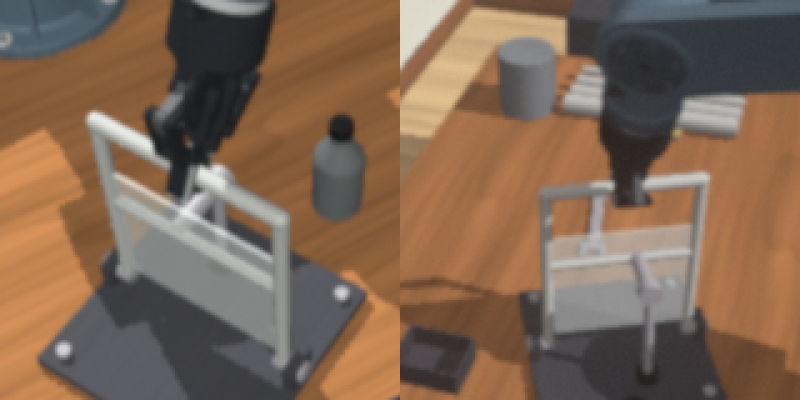

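The guard looks nearly upright, leg down (foot at side crop (648,375)). One more small push to seat the foot.

```bash
python3 -m jog '[0,-0.0015,-0.0006,-0.006,0,0,1,0,-0.003,-0.0012,-0.013,0,0,1,0,-0.0045,-0.0019,-0.018,0,0,1,0,-0.0045,-0.0019,-0.018,0,0,1,0,-0.0045,-0.0019,-0.018,0,0,1]';python3 st.py
```

```text
time_s: 14.0
eef_pos: [0.5295, -0.0564, 0.2629]
eef_rot: [0.211, 0.952, 0.215, 0.049]
wrist_force: [8.0, -2.6, 1.0]
opening: 0.17
grasp_force: 59.3
tcp [0.001 0.002 0.263] tip [ 0.001 -0.009  0.24 ] axes [[1.0, -0.0, 0.0], [-0.0, -0.91, -0.42], [0.0, 0.42, -0.91]] F [ 8.  -2.6  1. ] open 0.17 gf 59.3 14.0
```

```bash
python3 -m jog '[0,-0.001,-0.0004,0,0,0,1,0,-0.001,-0.0004,0,0,0,1,0,-0.001,-0.0004,0,0,0,1,0,-0.001,-0.0004,0,0,0,1]';python3 st.py; python3 -c "from bench import hand_in;print(hand_in())"
```

```text
time_s: 14.5
eef_pos: [0.5293, -0.0559, 0.2629]
eef_rot: [0.211, 0.952, 0.215, 0.049]
wrist_force: [10.3, -6.1, -0.3]
opening: 0.167
grasp_force: 59.0
tcp [0.001 0.002 0.263] tip [ 0.001 -0.008  0.24 ] axes [[1.0, -0.0, 0.0], [-0.0, -0.91, -0.42], [0.0, 0.42, -0.91]] F [10.3 -6.1 -0.3] open 0.167 gf 59.0 14.5
the job is handed in; nothing more can be done
None
```

I flipped the kickstand fully down, brought the guard upright with the foot apparently on the plate (judged from the rise in push force), and handed in at 14.5 s still gripping the bar; `hand_in()` gave no verdict, and a first flip attempt jammed on the foot with about 92 N at the wrist (limit 120 N), so whether the 40 N gripper-body limit was exceeded then is unknown.

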